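# Hang the dipping basket on the drip stand

## Robot

A 7-joint arm with a two-finger parallel gripper is mounted at the origin on a cart in front of the work surface, level with it; the furniture and walls round the work are solid. World frame = base frame: x ahead of the robot, y to its left, z up, the work surface at z = 0. Lengths are in m, angles in degrees, forces in N, time in s.
With the tool pointing down it reaches from about 0.4 to 0.9 m from the base axis. Payload 5.5 kg.
Tool frame: the origin (TCP) lies at the very end of the fingers, on their centre line; the grasp point (between the pads) lies 19 mm behind it; z points along the fingers, y is the line along which they close (so a half turn about z gives the same grasp; the last joint's range is limited). The gripper opens to 92 mm and grips with 3 to 60 N. Pads are 19 mm wide; open, the fingers measure 130 mm over their backs; the gripper's body (75 mm by 190 mm) begins 47 mm behind the grasp point.
Start: joints at [-57.571, 28.699, -24.465, 88.831, 12.651, 65.22, -12.049], TCP at [0.194, 0.62, 0.227] pointing down, gripper open.
Joint ranges: [-164.97, 164.97], [-17.58, 116.51], [-87.97, 89.64], [11.32, 138.91], [-80.73, 260.73], [10.89, 115.49], [-147.41, 147.41]. Speed limits (degrees/s): [147.25, 147.25, 180, 180, 180, 180, 180].

## Interface

Orientations are given as [roll, pitch, yaw] about the fixed x, y, z axes, in that order (R = Rz(yaw) Ry(pitch) Rx(roll)).
In Python, from station import r, read_camera, ticket gives the robot as it stands. The module is installed in compiled form; this text tells all that it offers.
- The arm moves only by the tool jog_arm, never from a script. Its argument "targets" is a list of rows, each a list of 7 numbers: the turn, a rotation vector about the tool's x, y, z in rad, then the shift along the tool's x, y, z in mm, then the opening, from 0 (shut) to 1 (fully open). In form: [[ax, ay, az, dx, dy, dz, gripper], ...]. A call has 1 to 12 rows; each row shifts and turns the commanded pose from where the row before left it, along the tool's axes as they then stand; what a row does not reach is not made up. A row lasts 1/10 s, in which the tool goes at most 50 mm and 8.59 degrees, less where a joint would pass 70% of its speed; a pose out of reach is approached as far as the arm can. A call is refused whole if a number of a shift passes 50 or a number of a turn 0.15, either way. A call with a gripper value outside its range is refused whole. The fingers move at their own pace and stop on an object; "squeeze" is the grip in N (left out, the last holds). Time passes only in rows, so rows that do not move let the fingers close. It gives the time, the measured TCP pose, the force, the opening and the grip force at its end, in the units of the state.
- r.observe(): the state, without advancing time (a new reading comes with each control period).
- read_camera(name): name is "scene" or "top"; returns a dict with "pixels" (400x640x3 uint8, blue, green, red), "range_z" (400x640 float32, m along the optical axis (not along the pixel's ray), 0 where there is no reading), "fx", "fy", "cx", "cy" (pixels), "R" (3x3) and "t" (3): a world point X has camera coordinates R X + t. Camera axes: x right, y down, z forward; pixel columns grow to the right and rows downward; lengths in m; the calibration is good to about 2 mm. A picture is of the moment at which its call begins.
- ticket.sign_off(): hands the job in; it is judged then, once.
The state is a dict: "time": time; "q": joint angles; "joint_velocities": joint speeds; "joint_torque": joint torques, N m; "tool_pos": TCP position; "orientation": TCP orientation; "force": force on the tool from outside, world axes, zero at the start; "torque": the same for the moment, N m; "finger_gap": finger opening in m; "grip_force": force on a finger pad.
Only numpy, scipy, OpenCV 4.12 (cv2) and the standard library are available. Lean on these libraries where they do the work, as an engineer would, in place of code of your own. Each camera call takes 0.05 s, during which the arm holds its last target. There are 200 camera calls.

## Task

Swing the wire basket's folded bail upright without shoving the basket along the bench or tipping it, then lift the basket by its bail and hang it level on the hook of the drip stand, with both rings still inside. Let its weight down onto the hook gently - neither drop it on nor press it hard against the stand - and leave the other things on the bench where they are.

Things in the scene. Friction and masses are not known exactly. Their poses are not given: they have to be found in the camera images.
- basket: round wire dipping basket, 105 mm across the rim, 59 mm high, 0.2 to 0.35 kg with contents; fingers cannot pass its wires. Origin: centre of its underside, z up. The bail's hinge axis runs along the basket's y, 54 mm above the origin; hinge ears at y = +-55 mm. The bail folds to the basket's -x side, where it juts out beyond the rim
- bail (a joint): angle of the bail in rad: 0 folded level to the basket's -x side, 1.57 upright, stop at 2.4 (beyond upright). A light hinge with a little friction (0.013 N m): the bail stays where it is left. Folded, its crossbar leaves only some 11 mm to the rim: narrow for pinching it there, but a fingertip fits below it from outside, tilted
- bail_mid (a point): middle of the bail's crossbar, on the wire's centreline. The bail is 8 mm round steel wire; the crossbar is straight for 42 mm to either side of this point, parallel to the hinge axis and 68 mm from it, then bends to the hinges, 58 mm to either side. Upright it is 122 mm above the basket's underside
- ring_a: small plain metal ring, 20 mm across, 4 mm high, lying in the basket; origin at the centre of its underside
- ring_b: small plain metal ring, 21 mm across, 4 mm high, lying in the basket; origin at the centre of its underside
- stand: drip stand fixed to the bench: dark base plate 165 x 112 mm, round drip pan (rim 18 mm high, 50 mm radius), a post at the back and an arm of 8 mm rod clamped to it, reaching forward over the pan in the plane y = 0 and ending in a V-shaped hook. Origin on the bench straight below the V's lowest point (the seat); x points from hook to post, z up
- seat_low (a point): the lowest place the hook's seat can be (rod's centreline), 150 mm above the bench. The arm is clamped so that the seat is 0 to 20 mm above this point: that height is not reported, it must be seen or felt. The clamp does not slip below 60 N. A hung crossbar's centreline is 9 to 10 mm above the seat's and runs along the stand's y
- post_top (a point): top of the post, 12 mm thick, 80 mm behind the seat (stand's +x) and 168 mm above the bench. From the clamp on it the arm's rod (centreline) runs level, 16 mm above the seat, to 45 mm behind it, slopes down to the seat, and turns up at 35 degrees to the hook's tip, 14 mm above the seat and 20 mm in front of it (-x)
- file: flat needle file with wooden handle, 152 mm, lying loose; bystander
- loupe: small folding loupe, 26 x 30 x 15 mm; bystander
- flux_jar: small black jar, 27 mm across, 10 mm high; bystander
- bench_block: square steel bench block, 64 x 64 x 16 mm; bystander
- hammer: chasing hammer with wooden handle, 217 mm, lying; bystander
- tin: flat drill tin, 56 x 90 x 20 mm; bystander

How it is judged (in metres and radians):
On the way, in this order (a step that is already met when the one before it is completed fails the run):
1. the bail stands upright (within 0.35 rad) while the basket still stands on the bench, within 25 mm of where it was (value of joint bail between 1.22 and 1.92 rad and height (world z) of basket below 0.01 m and distance of basket from where it was at the start of the episode below 0.025 m), for 0.2 s.
2. the basket is lifted at least 40 mm clear of the bench (height (world z) of basket above 0.04 m), for 0.2 s.
At the end, for the whole second after the job is handed in: The basket hangs still from the hook by its bail: the crossbar's middle within 15 mm sideways and -14 to +18 mm fore and aft of the hook's seat, basket at least 30 mm above the bench, level within 0.25 rad, both rings in it (x of bail_mid in the frame of stand between -0.014 and 0.018 m and y of bail_mid in the frame of stand between -0.015 and 0.015 m and z of bail_mid in the frame of stand between 0.15 and 0.195 m and contact force between basket and stand above 1 N and height (world z) of basket above 0.03 m and angle between basket's own z axis and vertical below 0.25 rad and linear speed of basket below 0.05 m/s and distance between each of ring_a, ring_b and basket below 0.055 m); the robot touches nothing.
It fails at once if the basket or its bail strikes or presses the stand with more than 10 N (contact force between basket and stand above 10 N).
It fails at once if the basket falls more than about 2 mm: off the bench and untouched by the fingers, it moves faster than 0.2 m/s (height (world z) of basket above 0.03 m and contact force between the fingers and basket below 0.05 N and linear speed of basket above 0.2 m/s).
It fails at once if the basket tips by more than 0.6 rad (angle between basket's own z axis and vertical above 0.6 rad).
It fails at once if a bystander is shifted by more than 30 mm (distance of any of file, loupe, flux_jar, bench_block, hammer, tin from where it was at the start of the episode above 0.03 m).
It also fails if it takes over 72 s, if anything falls off the work surface, if the arm or the gripper's body presses on something with over 40 N, if the wrist force passes 120 N, or if a joint passes its speed limit or range.

## Working session

There is one attempt and no reset: what is moved stays moved. The work goes in short steps, Python scripts to look and compute and a tool call to move; the robot and the scene stay as the last step left them, time stands still between calls to the robot, and variables do not carry over. Pictures are saved under pics/ and viewed, at most 10 in all, crops included, and the job is handed in when it is done.

Besides the shell and the picture viewer there is one more tool, called after "Request:" as name(argument=value, ...) on one line, values as JSON. jog_arm: Moves the arm, as the interface text tells. Its arguments: {"type":"object","properties":{"targets":{"type":"array","items":{"type":"array","items":{"type":"number"}}},"squeeze":{"type":"number"}},"required":["targets"]}

```bash
mkdir -p pics
cat > h.py <<'E'
import numpy as np, cv2
from station import r, read_camera, ticket
def pts(c):
    z=c["range_z"]; v,u=np.mgrid[0:z.shape[0],0:z.shape[1]]
    P=np.stack([(u-c["cx"])/c["fx"]*z,(v-c["cy"])/c["fy"]*z,z],-1)
    W=(P-c["t"])@c["R"]; W[z==0]=np.nan
    return W
E
python3 - <<'E'
from h import *
for n in ("scene","top"):
    c=read_camera(n); cv2.imwrite(f"pics/{n}0.png",c["pixels"]); np.savez(f"{n}0.npz",**c)
    print(n,c["fx"],c["cx"],c["cy"],-c["R"].T@c["t"],c["R"][2])
print(r.observe())
E
```

```text
scene 441.43498638504934 325.17384508970116 197.06874091192145 [0.75666594 0.80031594 1.06783543] [-0.16030787 -0.63899934 -0.75231724]
top 388.65441890242346 323.318042452624 200.53834328886018 [ 0.36657185 -0.03329106  1.1659516 ] [ 0.1564672   0.01307391 -0.98759662]
{'time': 0.1, 'q': array([-57.56994094,  28.7487676 , -24.45413604,  88.8866473 ,
        12.64989859,  65.2208267 , -12.04870764]), 'joint_velocities': array([ 0.05195918, -0.09266625, -0.05467533, -0.03178374, -0.0991925 ,
       -0.0002564 , -0.01445536]), 'joint_torque': array([-1.17500295e-02, -5.67877793e+01, -5.83888650e+00, -2.79916692e+01,
       -6.90536178e-02,  2.41170841e-02,  3.48854837e-05]), 'tool_pos': array([0.19367227, 0.61979312, 0.22576977]), 'orientation': array([-1.79896911e+02, -4.09506482e-03,  1.62653230e+02]), 'force': array([ 0.17868859, -0.14921038, -0.13550199]), 'torque': array([ 0.0323873 , -0.03242464,  0.01328271]), 'grip_force': 0.0, 'finger_gap': 0.09163970126206084}
```

View pics/scene0.png

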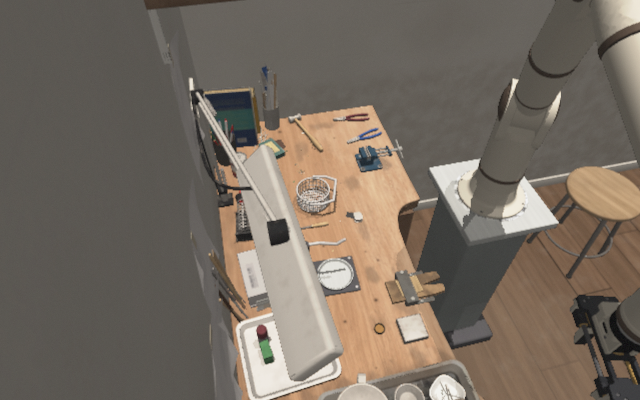

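View pics/top0.png

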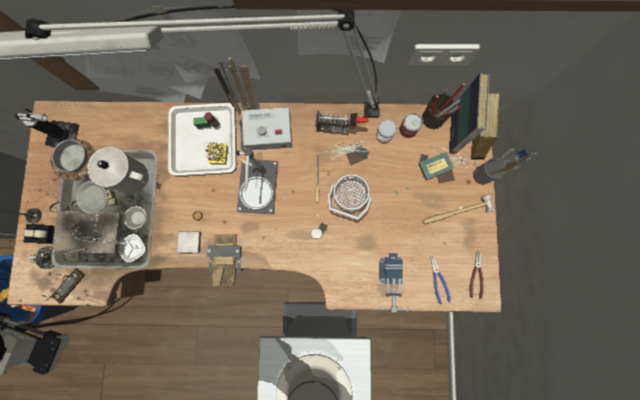

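The scene view shows the basket at (315,195) with its bail to the right (robot side), and the stand at (335,275). The top view has the basket at (350,193), the bail's crossbar near (348,215), and the stand's pan at (257,192) with its arm around (248–262,155–195).

Run:
```python
from h import *
for n in ("top","scene"):
    c=np.load(f"{n}0.npz"); print(n,c["R"].round(3).tolist())
    W=pts(c)
    boxes={"top":[("basket",320,165,385,230),("stand",228,145,285,220)],"scene":[("basket",290,170,345,220),("stand",300,230,365,300)]}[n]
    tiles=[]
    for nm,a,b,d,e in boxes:
        w=W[b:e,a:d].reshape(-1,3)
        print(nm,np.nanmin(w,0).round(3),np.nanmax(w,0).round(3))
        for lo,hi in ((.03,.05),(.05,.065),(.065,.1),(.1,.14),(.14,.2)):
            m=(w[:,2]>lo)&(w[:,2]<hi)
            if m.sum()>3: print(lo,hi,m.sum(),w[m].min(0).round(3),w[m].max(0).round(3),w[m].mean(0).round(3))
        tiles.append(cv2.resize(c["pixels"][b:e,a:d],(400,400*(e-b)//(d-a)),interpolation=cv2.INTER_CUBIC)[:400])
    H=max(t.shape[0] for t in tiles)
    tiles=[cv2.copyMakeBorder(t,0,H-t.shape[0],0,0,cv2.BORDER_CONSTANT) for t in tiles]
    cv2.imwrite(f"pics/{n}_crop.png",np.hstack(tiles))
```

```text
top [[0.013, -1.0, -0.011], [-0.988, -0.011, -0.157], [0.156, 0.013, -0.988]]
basket [ 0.464 -0.203 -0.008] [ 0.665 -0.006  0.071]
0.03 0.05 43 [ 0.519 -0.147  0.03 ] [ 0.62  -0.056  0.048] [ 0.588 -0.105  0.04 ]
0.05 0.065 354 [ 0.489 -0.156  0.051] [ 0.622 -0.032  0.065] [ 0.55  -0.093  0.06 ]
0.065 0.1 50 [ 0.489 -0.147  0.065] [ 0.551 -0.032  0.071] [ 0.51  -0.078  0.067]
stand [ 0.491  0.1   -0.007] [0.724 0.281 0.181]
0.03 0.05 103 [0.645 0.102 0.03 ] [0.714 0.232 0.05 ] [0.703 0.171 0.04 ]
0.05 0.065 32 [0.645 0.148 0.05 ] [0.709 0.232 0.065] [0.695 0.189 0.057]
0.065 0.1 17 [0.645 0.175 0.066] [0.703 0.216 0.099] [0.657 0.184 0.079]
0.1 0.14 17 [0.645 0.175 0.102] [0.654 0.183 0.133] [0.648 0.178 0.116]
0.14 0.2 202 [0.549 0.17  0.152] [0.661 0.211 0.181] [0.62  0.184 0.171]
scene [[-0.972, 0.237, 0.006], [0.174, 0.732, -0.659], [-0.16, -0.639, -0.752]]
basket [ 0.438 -0.254 -0.009] [0.712 0.423 0.593]
0.03 0.05 108 [ 0.522 -0.153  0.031] [ 0.622 -0.045  0.05 ] [ 0.572 -0.106  0.04 ]
0.05 0.065 309 [ 0.492 -0.155  0.051] [ 0.623 -0.025  0.065] [ 0.553 -0.086  0.059]
0.065 0.1 13 [ 0.494 -0.118  0.065] [ 0.518 -0.042  0.067] [ 0.504 -0.086  0.066]
stand [ 0.446  0.004 -0.008] [0.722 0.551 0.594]
0.14 0.2 145 [0.55  0.17  0.155] [0.648 0.192 0.179] [0.603 0.185 0.169]
```

View pics/top_crop.png

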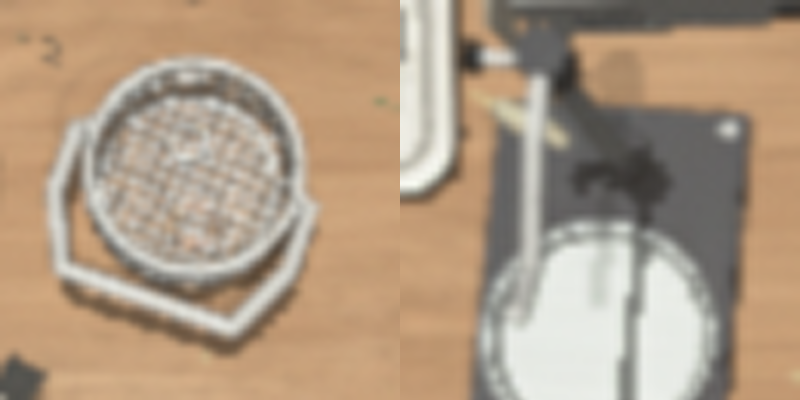

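View pics/scene_crop.png

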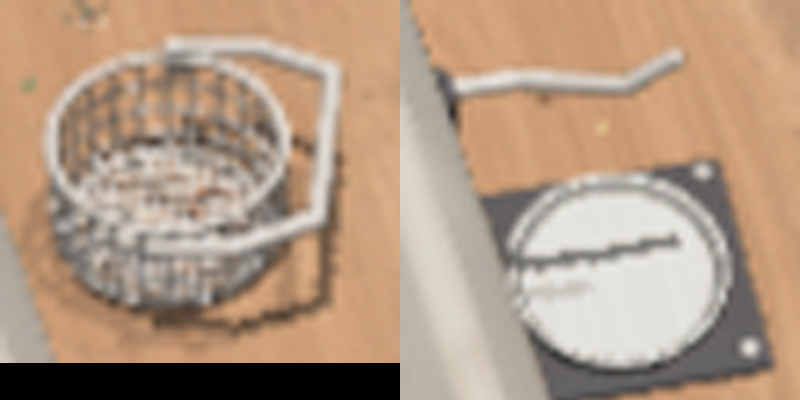

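Crops: the bail's crossbar corners are at about (329.8,208.9) and (358.2,218.6) in the top image. The hook's tip is at (345,239), its seat at (337,244) and the slope's start at (319.5,242) in the scene image; the tip is at (245,190) in top.

```bash
cat >> h.py <<'E'
def ray(c,u,v):
    d=np.array([(u-c["cx"])/c["fx"],(v-c["cy"])/c["fy"],1.])@c["R"]; return -c["R"].T@c["t"],d
def onz(c,u,v,z):
    o,d=ray(c,u,v); return o+d*(z-o[2])/d[2]
E
python3 - <<'E'
from h import *
t=np.load("top0.npz"); s=np.load("scene0.npz")
print("bail top",[onz(t,u,v,.054).round(4) for u,v in ((329.8,208.9),(358.2,218.6))])
# scene crop scale 55->400 = 7.273
k=400/55; print("bail scene",[onz(s,290+x/k,170+y/k,.054).round(4) for x,y in ((336,70),(320,217))])
k=400/65
print("bail in top ears", [onz(t,320+x/k,165+y/k,.054).round(4) for x,y in ((80,128),(308,205))])
# rim circle fit
for n,c,(a,b,d,e) in (("top",t,(320,165,385,230)),("scene",s,(290,170,345,220))):
    w=pts(c)[b:e,a:d].reshape(-1,3); 
    m=(w[:,2]>.05)&(w[:,2]<.07)&(np.linalg.norm(w[:,:2]-[.57,-.105],axis=1)<.06)
    p=w[m]; 
    for _ in range(8):
        A=np.c_[2*p[:,:2],np.ones(len(p))]; q=np.linalg.lstsq(A,(p[:,:2]**2).sum(1),rcond=None)[0]
        R=np.sqrt(q[2]+q[0]**2+q[1]**2); res=abs(np.hypot(*(p[:,:2]-q[:2]).T)-R); p=p[res<max(.003,np.percentile(res,85))]
    print(n,"rim",q[:2].round(4),R.round(4),len(p),p[:,2].mean().round(4))
# arm
ps=[]
for n,c,(a,b,d,e) in (("top",t,(228,145,285,220)),("scene",s,(300,230,365,300))):
    w=pts(c)[b:e,a:d].reshape(-1,3); m=(w[:,2]>.145)&(w[:,2]<.19)&(w[:,0]<.665); p=w[m]
    p=p[np.argsort(p[:,0])]
    q=p[p[:,0]<.64]; f=np.polyfit(q[:,0],q[:,1],1); print(n,"y(x)",f.round(4),"res",np.std(q[:,1]-np.polyval(f,q[:,0])).round(4))
    for lo in np.arange(.545,.665,.006):
        g=p[(p[:,0]>=lo)&(p[:,0]<lo+.006)]
        if len(g): print(len(g),np.median(g,0).round(4),g[:,2].max().round(4))
# triangulate tip
def tri(c1,p1,c2,p2):
    o1,d1=ray(c1,*p1);o2,d2=ray(c2,*p2)
    k=np.linalg.lstsq(np.c_[d1,-d2],o2-o1,rcond=None)[0]
    a,b=o1+k[0]*d1,o2+k[1]*d2; return ((a+b)/2).round(4),np.linalg.norm(a-b).round(4)
print("tip",tri(t,(245.1,189.9),s,(345.2,238.9)))
E
```

```text
bail top [array([ 0.5185, -0.0376,  0.054 ]), array([ 0.4913, -0.1195,  0.054 ])]
bail scene [array([ 0.4893, -0.124 ,  0.054 ]), array([ 0.5172, -0.0437,  0.054 ])]
bail in top ears [array([ 0.5865, -0.0462,  0.054 ]), array([ 0.5508, -0.1538,  0.054 ])]
top rim [ 0.5694 -0.0992] 0.05 169 0.0593
scene rim [ 0.5709 -0.0981] 0.0501 129 0.057
top y(x) [-0.0467  0.2104] res 0.0024
3 [0.5495 0.1844 0.1723] 0.1737
6 [0.5536 0.1839 0.1737] 0.1767
7 [0.5603 0.1849 0.1708] 0.1715
6 [0.5657 0.1841 0.1645] 0.1658
6 [0.5713 0.185  0.1627] 0.1649
9 [0.5779 0.1842 0.1639] 0.1668
10 [0.5838 0.1833 0.1632] 0.1672
6 [0.5893 0.1818 0.1675] 0.1699
9 [0.5955 0.1816 0.1698] 0.1726
6 [0.6022 0.1814 0.1704] 0.1739
8 [0.608  0.1816 0.1728] 0.1772
6 [0.6141 0.1802 0.176 ] 0.1779
6 [0.6189 0.1807 0.1771] 0.1811
6 [0.6247 0.1813 0.1767] 0.1787
8 [0.6314 0.1816 0.1759] 0.1796
11 [0.6379 0.1794 0.1741] 0.1773
26 [0.6446 0.1781 0.172 ] 0.1798
36 [0.6502 0.185  0.175 ] 0.1785
25 [0.6551 0.1832 0.1744] 0.1801
2 [0.66   0.1817 0.177 ] 0.1786
scene y(x) [-0.0448  0.2117] res 0.0023
1 [0.5498 0.1828 0.172 ] 0.172
10 [0.5541 0.1877 0.1723] 0.1751
8 [0.5596 0.1862 0.167 ] 0.17
9 [0.5661 0.1867 0.1641] 0.1665
8 [0.5713 0.1857 0.1579] 0.1604
7 [0.5783 0.1854 0.1618] 0.1628
7 [0.5841 0.1866 0.162 ] 0.167
10 [0.5897 0.1853 0.1661] 0.1672
8 [0.5961 0.1846 0.1664] 0.1709
8 [0.6018 0.1846 0.1686] 0.172
6 [0.6083 0.1853 0.1721] 0.1788
7 [0.614  0.1841 0.1747] 0.1765
8 [0.6194 0.1847 0.1746] 0.1794
9 [0.6259 0.1837 0.1742] 0.1773
8 [0.632  0.1839 0.1741] 0.179
7 [0.6382 0.1813 0.174 ] 0.1752
21 [0.6438 0.1841 0.1738] 0.1779
3 [0.6476 0.1795 0.1771] 0.1784
tip (array([0.5499, 0.1845, 0.1706]), np.float64(0.0004))
```

Request:
jog_arm(targets=[[0,0,0,-15,-20,0,0],[0,0,0,-25,-32,0,0],[0,0,0,-26,-33,0,0],[0,0,0,-26,-33,0,0],[0,0,0,-26,-33,0,0],[0,0,0,-26,-33,0,0],[0,0,0,-26,-33,0,0],[0,0,0,-26,-33,0,0],[0,0,0,-26,-33,0,0],[0,0,0,-26,-33,0,0],[0,0,0,-26,-33,0,0],[0,0,0,-26,-33,0,0]])

```text
time: 1.3
tool_pos: [0.3664, 0.1646, 0.2267]
orientation: [180.0, 0.0, 162.7]
force: [0.8, -0.4, -0.6]
finger_gap: 0.0019
grip_force: 0.0
```

Request:
jog_arm(targets=[[0,0,0,-26,-33,0,0],[0,0,0,-26,-33,0,0],[0,0,0,-26,-33,0,0],[0,0,0,-26,-33,0,0],[0,0,0,-26,-33,0,0],[0,0,0,-13,-16,0,0],[0,-0.145,0,0,0,0,0],[0,-0.145,0,0,0,0,0],[0,-0.145,0,0,0,0,0],[0,-0.145,0,0,0,0,0],[0,-0.145,0,0,0,0,0],[0,-0.145,0,0,0,0,0]])

```text
time: 2.5
tool_pos: [0.4553, -0.0318, 0.2493]
orientation: [175.8, 30.1, 161.8]
force: [-0.4, 1.1, 0.4]
finger_gap: 0.0003
grip_force: 0.0
```

```bash
cat >> h.py <<'E'
from scipy.spatial.transform import Rotation as Ro
C=np.array([.570,-.0985,0]); YAW=-18.5
def Rdes(yaw_x,th):  # tool y along (yaw_x+90) ; tilt th toward +x of frame
    R0=Ro.from_euler('z',yaw_x,degrees=True)*Ro.from_euler('xyz',[180,0,180],degrees=True)
    return R0*Ro.from_rotvec([0,-np.radians(th),0])
def W(x,y,z): return C+Ro.from_euler('z',YAW,degrees=True).apply([x,y,0])+[0,0,z]
def delta(p,R):
    o=r.observe(); Rc=Ro.from_euler('xyz',o["orientation"],degrees=True)
    print("q",o["q"].round(1)," rotvec",(Rc.inv()*R).as_rotvec().round(3)," shift mm",(Rc.inv().apply(p-o["tool_pos"])*1e3).round(1),"world",((p-o["tool_pos"])*1e3).round(1),o["time"])
E
python3 - <<'E'
from h import *
delta(W(-.1184,0,.075),Rdes(YAW,50))
E
```

```text
q [ 28.  -12.6 -29.  137.5  -0.2  23.7  71.1]  rotvec [ 0.076 -0.347 -0.008]  shift mm [ 77.6 -38.2 154.2] world [   2.4  -29.1 -174.3] 2.5
```

Request:
jog_arm(targets=[[0,0,0,9,-6.5,19,0],[0,0,0,9,-6.5,19,0],[0,0,0,9,-6.5,19,0],[0,0,0,9,-6.5,19,0],[0,0,0,9,-6.5,19,0],[0,0,0,9,-6.5,19,0],[0.025,-0.12,0,0,0,0,0],[0.025,-0.12,0,0,0,0,0],[0.025,-0.12,0,0,0,0,0],[0,0,0,0,0,0,0]])

```text
time: 3.5
tool_pos: [0.4878, -0.061, 0.1994]
orientation: [-179.3, 34.2, 162.2]
force: [-0.3, -0.4, 0.0]
finger_gap: 0.0004
grip_force: 0.0
```

Run:
```python
from h import *
for th,p in ((50,(-.103,0,.062)),(40,(-.103,0,.062))): delta(W(*p),Rdes(YAW,th))
o=r.observe(); print(o["tool_pos"],o["orientation"])
```

```text
q [ 85.4  -5.1 -86.3 138.8  36.4  11.5  35.7]  rotvec [-0.003 -0.275  0.01 ]  shift mm [ 88.3  -8.1 106.3] world [ -15.4   -4.8 -137.4] 3.5
q [ 85.4  -5.1 -86.3 138.8  36.4  11.5  35.7]  rotvec [-0.004 -0.101  0.01 ]  shift mm [ 88.3  -8.1 106.3] world [ -15.4   -4.8 -137.4] 3.5
[ 0.48776181 -0.06102346  0.19944527] [-179.34975225   34.2310642   162.18548354]
```

```bash
cat > kin.py <<'E'
import numpy as np, itertools
from scipy.spatial.transform import Rotation as Ro
from scipy.optimize import least_squares
def fk(q,s,L):
    h,e,L1,L2,a,L3,off,f=L
    R=Ro.identity(); p=np.array([0,0,h]); q=np.array(q)*1.
    seq=[('z',s[0]*q[0],(0,0,0)),('y',q[1],(0,0,0)),('z',s[1]*q[2],(e,0,L1)),('y',q[3],(-f,0,0)),('z',s[2]*q[4],(0,0,L2)),('y',q[5],(a,0,0)),('z',s[3]*q[6]+off,(0,0,L3))]
    for ax,an,t in seq:
        R=R*Ro.from_euler(ax,an,degrees=True); p=p+R.apply(t)
    return p,R
E
python3 - <<'E'
from h import *; from kin import *
o=r.observe()
D=[([-57.571,28.699,-24.465,88.831,12.651,65.22,-12.049],[.194,.62,.227],[180,0,162.65]),
([28.,-12.6,-29.,137.5,-.2,23.7,71.1],[.4553,-.0318,.2493],[175.8,30.1,161.8]),
(o["q"],o["tool_pos"],o["orientation"])]
best=None
for s in itertools.product((1,-1),repeat=4):
  for off in (0,90,180,-90):
    def f(L):
        out=[]
        for q,p,e in D:
            pp,R=fk(q,s,L); out+=list((pp-p)*1)+list((R.inv()*Ro.from_euler('xyz',e,degrees=True)).as_rotvec()*.3)
        return out+list(1e-3*np.array([L[1],L[4],L[7]]))
    z=least_squares(f,[.3,0,.4,.4,0,.2,off,0])
    if best is None or z.cost<best[0]: best=(z.cost,s,z.x,z.fun)
print(best[0],best[1],best[2].round(4)); print(best[3].round(4))
np.savez("kin.npz",s=best[1],L=best[2])
E
```

```text
0.0003777161733074139 (-1, -1, -1, -1) [ 4.52200e-01 -1.01600e-01  6.17000e-01  5.05100e-01 -3.01000e-02
  5.43400e-01  9.00144e+01 -5.94000e-02]
[-0.0132  0.0027  0.003   0.     -0.     -0.0001 -0.0055  0.0126 -0.014
  0.      0.0002  0.0001  0.0075  0.0009  0.011   0.     -0.     -0.0001
 -0.0001 -0.     -0.0001]
```

Request:
jog_arm(targets=[[0,0.14,0,0,0,-10,0],[0,0.14,0,0,0,-10,0],[0,0.14,0,0,0,-10,0],[0,0.14,0,0,0,-10,0]])

```text
time: 3.9
tool_pos: [0.4741, -0.0593, 0.2347]
orientation: [-179.2, 4.5, 161.5]
force: [1.7, 0.5, 1.3]
finger_gap: 0.0002
grip_force: 0.0
```

```bash
cat >> h.py <<'E'
def log():
    o=r.observe(); print(o["q"].round(1),o["tool_pos"].round(3),o["orientation"].round(1),o["time"])
    open("log.txt","a").write(",".join(map(str,[*o["q"],*o["tool_pos"],*o["orientation"]]))+"\n")
E
python3 -c "
from h import *
log()"
```

```text
[ 64.4  16.9 -70.8 114.8  22.1  57.5  54.8] [ 0.474 -0.059  0.235] [-179.2    4.5  161.5] 3.9
```

Request:
jog_arm(targets=[[0,0.14,0,-10,0,0,0],[0,0.05,0,-10,0,0,0],[0,0,0,-15,0,0,0],[0,0,0,-15,0,0,0],[0,0,0,-15,0,0,0],[0,0,0,-15,0,0,0],[0,0,0,0,0,0,0]])

```text
time: 4.6
tool_pos: [0.5508, -0.0852, 0.2274]
orientation: [-179.4, -6.1, 161.4]
force: [-0.5, 0.2, -0.0]
finger_gap: 0.0005
grip_force: 0.0
```

```bash
python3 -c "
from h import *
log()"
```

```text
[ 49.7  34.2 -61.   96.2  28.5  74.1  53.4] [ 0.551 -0.085  0.227] [-179.4   -6.1  161.4] 4.6
```

```bash
cat > kin.py <<'E'
import numpy as np
from scipy.spatial.transform import Rotation as Ro
from scipy.optimize import least_squares
AX='zyzyzyz'; SG=np.array([-1,1,-1,1,-1,1,-1.]); OFF=np.array([0,0,0,0,0,0,90.])
LO=np.array([-164.97,-17.58,-87.97,11.32,-80.73,10.89,-147.41]); HI=np.array([164.97,116.51,89.64,138.91,260.73,115.49,147.41])
def rots(q):
    R=[Ro.identity()]
    for a,s,o,v in zip(AX,SG,OFF,q): R.append(R[-1]*Ro.from_euler(a,s*v+o,degrees=True))
    return R
def basis(q): # position is linear in link offsets
    return np.hstack([R.as_matrix() for R in rots(q)])
def fit():
    D=[[-57.571,28.699,-24.465,88.831,12.651,65.22,-12.049,.194,.62,.227],[28.,-12.6,-29.,137.5,-.2,23.7,71.1,.4553,-.0318,.2493],[85.4,-5.1,-86.3,138.8,36.4,11.5,35.7,.48776,-.06102,.19945]]
    D+=[list(map(float,l.split(",")))[:10] for l in open("log.txt")]
    D=np.array(D); A=np.vstack([basis(d[:7]) for d in D]); b=D[:,7:10].ravel()
    n=A.shape[1]; lam=1e-3
    x=np.linalg.solve(A.T@A+lam**2*np.eye(n),A.T@b); return x,abs(A@x-b).max()
E
python3 -c "
from kin import *
x,e=fit(); print(x.reshape(8,3).round(3),e)"
```

```text
[[ 0.02  -0.047  0.175]
 [ 0.03  -0.009  0.175]
 [-0.037 -0.009  0.247]
 [ 0.024 -0.013  0.247]
 [-0.015 -0.013  0.216]
 [ 0.037  0.006  0.216]
 [-0.033  0.006  0.178]
 [ 0.037  0.038  0.178]] 4.864414178906706e-06
```

```bash
cat > ik.py <<'E'
from h import *; from kin import *
x,e=fit()
def ik(p,R,tries=30,q0=None):
    best=None; rng=np.random.default_rng(0)
    for i in range(tries):
        s=np.array([20,20,-20,100,10,50,60.]) if i==0 else LO+rng.random(7)*(HI-LO)
        f=lambda q: np.r_[(basis(q)@x-p)*10,(rots(q)[-1].inv()*R).as_rotvec()*3,.0005*(q-[0,20,0,90,0,50,0])/50]
        z=least_squares(f,np.clip(s,LO+1,HI-1),bounds=(LO+1,HI-1))
        if best is None or z.cost<best.cost: best=z
    q=best.x; return q.round(0), round(1e3*np.linalg.norm(basis(q)@x-p),1), round(np.degrees((rots(q)[-1].inv()*R).magnitude()),1)
def tilt(yaw_y,az,th): # vertical tool with tool y at world angle yaw_y, then tilted so z leans toward azimuth az
    R0=Ro.from_euler('z',yaw_y+90,degrees=True)*Ro.from_euler('x',180,degrees=True)
    k=np.cross([0,0,-1],[np.cos(np.radians(az)),np.sin(np.radians(az)),0]); return Ro.from_rotvec(np.radians(th)*k)*R0
E
python3 - <<'E'
from ik import *
for th in (30,35,40,45,50):
    d=np.radians(th); D=np.array([np.sin(d),-np.cos(d)]); n=np.array([np.cos(d),np.sin(d)])
    c=np.array([-68,54])+8*D-13.5*n
    for nm,pt in (("contact",c),("pre",c-30*D-3*n)):
        print(th,nm,pt.round(1),ik(W(pt[0]/1e3,0,pt[1]/1e3),tilt(71.5,-18.5,th)))
E
```

```text
30 contact [-75.7  40.3] (array([ 38.,  32., -49., 138., 104.,  34., -28.]), np.float64(12.3), np.float64(2.9))
30 pre [-93.3  64.8] (array([ 39.,  26., -50., 138.,  94.,  30., -19.]), np.float64(16.6), np.float64(4.0))
35 contact [-74.5  39.7] (array([ 36.,  32., -49., 138., 107.,  37., -31.]), np.float64(24.2), np.float64(5.8))
35 pre [-94.1  62.6] (array([ 37.,  27., -50., 138.,  97.,  33., -23.]), np.float64(29.4), np.float64(7.1))
40 contact [-73.2  39.2] (array([ 33.,  33., -48., 138., 109.,  40., -35.]), np.float64(36.2), np.float64(8.6))
40 pre [-94.8  60.2] (array([ 34.,  27., -49., 138.,  99.,  36., -27.]), np.float64(42.0), np.float64(10.1))
45 contact [-71.9  38.8] (array([ 30.,  33., -46., 138., 111.,  43., -38.]), np.float64(48.1), np.float64(11.2))
45 pre [-95.2  57.9] (array([ 30.,  28., -48., 138., 101.,  41., -32.]), np.float64(54.5), np.float64(13.0))
50 contact [-70.5  38.5] (array([ 24.,  34., -44., 138., 112.,  49., -43.]), np.float64(59.9), np.float64(13.7))
50 pre [-95.5  55.5] (array([ 23.,  29., -46., 138., 102.,  47., -37.]), np.float64(66.6), np.float64(15.8))
```

Run:
```python
from ik import *
for side,az0 in ((1,-64.8),(-1,64.8)):
  for th in (45,55):
    for daz in (0,-25,25):
      az=YAW+az0+daz*side*-1
      for y in (az+90,az-90):
        d=np.array([np.sin(np.radians(th))*np.cos(np.radians(az)),np.sin(np.radians(th))*np.sin(np.radians(az)),-np.cos(np.radians(th))])
        n=np.array([np.cos(np.radians(th))*np.cos(np.radians(az)),np.cos(np.radians(th))*np.sin(np.radians(az)),np.sin(np.radians(th))])
        c=W(-.051,side*.050,.054)+.008*d-.0135*n
        print(side,th,round(az,1),round(y,1),*ik(c,tilt(y,az,th),15),ik(c-.04*d,tilt(y,az,th),15)[1:])
```

```text
1 45 -83.3 6.7 [-45.  41.  15. 118.  40.  52. -59.] 0.0 0.0 (np.float64(0.0), np.float64(0.0))
1 45 -83.3 -173.3 [-24.  50. -14. 103.  54.  69. 112.] 0.0 0.0 (np.float64(0.0), np.float64(0.0))
1 45 -58.3 31.7 [-29.  35.  -7. 132.  76.  51. -72.] 0.0 0.0 (np.float64(0.0), np.float64(0.0))
1 45 -58.3 -148.3 [-32.  45. -11. 120.  72.  56. 107.] 0.0 0.0 (np.float64(0.0), np.float64(0.0))
1 45 -108.3 -18.3 [-41.  46.  17. 104.  21.  66. -58.] 0.0 0.0 (np.float64(0.0), np.float64(0.0))
1 45 -108.3 -198.3 [-17.  56. -14.  87.  41.  81. 110.] 0.0 0.0 (np.float64(0.0), np.float64(0.0))
1 55 -83.3 6.7 [-51.  47.  17. 115.  40.  58. -63.] 0.0 0.0 (np.float64(0.0), np.float64(0.0))
1 55 -83.3 -173.3 [-30.  56. -10.  99.  55.  75. 109.] 0.0 0.0 (np.float64(0.0), np.float64(0.0))
1 55 -58.3 31.7 [-36.  41.  -7. 131.  77.  61. -81.] 0.0 0.0 (np.float64(0.0), np.float64(0.0))
1 55 -58.3 -148.3 [-39.  51.  -7. 118.  73.  63. 100.] 0.0 0.0 (np.float64(0.0), np.float64(0.0))
1 55 -108.3 -18.3 [-45.  53.  19.  99.  21.  74. -59.] 0.0 0.0 (np.float64(0.0), np.float64(0.0))
1 55 -108.3 -198.3 [-22.  62. -
[... 573 characters left out ...]
0))
-1 45 71.3 -18.7 [ 67.  52. -32. 120. -28.  36.  48.] 0.0 0.0 (np.float64(0.0), np.float64(0.0))
-1 55 46.3 136.3 [  62.   47.  -26.  128.  -80.   37. -103.] 0.0 0.0 (np.float64(0.0), np.float64(0.0))
-1 55 46.3 -43.7 [ 97.  83. -60. 131.  62.  12. -41.] 0.0 0.0 (np.float64(0.0), np.float64(0.0))
-1 55 21.3 111.3 [ 97.  87. -75. 138. 130.  27.  50.] 10.6 2.6 (np.float64(15.9), np.float64(4.0))
-1 55 21.3 -68.7 [112. 111. -68. 138. 119.  33. -93.] 35.3 8.0 (np.float64(41.0), np.float64(9.8))
-1 55 71.3 161.3 [  28.   47.   11.  113.  -66.   70. -108.] 0.0 0.0 (np.float64(0.0), np.float64(0.0))
-1 55 71.3 -18.7 [ 70.  59. -32. 116. -31.  42.  56.] 0.0 0.0 (np.float64(0.0), np.float64(0.0))
```

```bash
cat >> ik.py <<'E'
AZ=-68.
def dn(th,az=AZ):
    a,t=np.radians(az),np.radians(th); h=np.array([np.cos(a),np.sin(a),0]); z=np.array([0,0,1.])
    return np.sin(t)*h-np.cos(t)*z, np.cos(t)*h+np.sin(t)*z
def push(th,al,s=.010,gap=.0,rx=.056,y=.048,az=AZ): # TCP for bail angle al touching leg point
    d,n=dn(th,az); a=np.radians(al)
    return W(-rx*np.cos(a),y,.054+rx*np.sin(a))+s*d-(.0135+gap)*n
E
python3 - <<'E'
from ik import *
d,n=dn(52)
P=push(52,0,gap=.004)
print("contact",push(52,0),"pre",P-.04*d)
T=tilt(22,AZ,52); print(ik(P,T),ik(P-.04*d,T))
delta(P-.04*d+np.array([0,0,.13]),tilt(22,AZ,0))
for a,th in ((30,45),(50,35),(70,20)): print(a,th,push(th,a),ik(push(th,a),tilt(22,AZ,th)))
R1=tilt(22,AZ,0);print("tilt rv",(R1.inv()*T).as_rotvec())
Yh=-2.6
for y in (Yh,Yh+180,YAW,YAW+180): print("hang/grasp",y,ik(np.array([.573,.185,.17]) if abs(y%180-177.4)<1 else W(0,.025,.105),tilt(y,0,0)))
E
```

```text
contact [ 0.53196292 -0.03481149  0.03720524] pre [ 0.51923264 -0.00330293  0.05867966]
(array([-43.,  41.,   4., 126.,  62.,  55., -74.]), np.float64(0.0), np.float64(0.0)) (array([-46.,  38.,   3., 125.,  57.,  58., -71.]), np.float64(0.0), np.float64(0.0))
q [ 49.7  34.2 -61.   96.2  28.5  74.1  53.4]  rotvec [-0.056 -0.095  0.861]  shift mm [51.7 68.  43.7] world [-31.6  81.9 -38.7] 4.6
30 45 [ 0.53831227 -0.03529734  0.06538299] (array([-36.,  33.,   2., 126.,  60.,  52., -63.]), np.float64(0.0), np.float64(0.0))
50 35 [ 0.54910071 -0.03662353  0.08096369] (array([-30.,  27.,   4., 125.,  52.,  44., -47.]), np.float64(0.0), np.float64(0.0))
70 20 [ 0.56359629 -0.03831213  0.09260859] (array([-18.,  24.,   5., 121.,  31.,  36., -16.]), np.float64(0.0), np.float64(0.0))
tilt rv [ 0.00000000e+00 -9.07571211e-01  5.93534743e-17]
hang/grasp -2.6 (array([-20.,  21.,  -5., 108.,   2.,  51., -29.]), np.float64(0.0), np.float64(0.0))
hang/grasp 177.4 (array([  1.,  36., -40.,  91.,  25.,  62., 131.]), np.float64(0.0), np.float64(0.0))
hang/grasp -18.5 (array([ -1.,  24.,   4., 116.,  -2.,  40., -14.]), np.float64(0.0), np.float64(0.0))
hang/grasp 161.5 (array([ 25.,  37., -37., 101.,  27.,  52., 137.]), np.float64(0.0), np.float64(0.0))
```

Request:
jog_arm(targets=[[0,0,0,17,23,5,0],[0,0,0,17,23,5,0],[0,0,0,17,22,5,0],[-0.01,-0.016,0.143,0,0,0,0],[-0.01,-0.016,0.143,0,0,0,0],[-0.01,-0.016,0.143,0,0,0,0],[-0.01,-0.016,0.143,0,0,0,0],[-0.01,-0.016,0.143,0,0,0,0],[-0.01,-0.016,0.143,0,0,0,0],[0,0,0,0,0,0,0]])

```text
time: 5.6
tool_pos: [0.5213, -0.0039, 0.2177]
orientation: [179.8, 0.2, 112.1]
force: [0.1, 1.2, 0.1]
finger_gap: 0.0006
grip_force: 0.0
```

Run:
```python
from ik import *
log(); d,n=dn(52)
P=push(52,0,gap=.004)
delta(P-.04*d+np.array([0,0,.08]),tilt(22,AZ,52))
```

```text
[ 40.7  21.8 -52.9 107.4  20.2  60.4   1.7] [ 0.521 -0.004  0.218] [179.8   0.2 112.1] 5.6
q [ 40.7  21.8 -52.9 107.4  20.2  60.4   1.7]  rotvec [ 0.004 -0.903  0.001]  shift mm [ 1.7 -2.  79. ] world [ -2.1   0.6 -79. ] 5.6
```

Request:
jog_arm(targets=[[0,0,0,0,0,20,0],[0,0,0,0,0,20,0],[0,-0.13,0,0,0,0,0],[0,-0.13,0,0,0,0,0],[0,-0.13,0,0,0,0,0],[0,-0.13,0,0,0,0,0],[0,-0.13,0,0,0,0,0],[0,-0.13,0,0,0,0,0],[0,-0.12,0,0,0,0,0],[0,0,0,0,0,0,0],[0,0,0,0,0,0,0]])

```text
time: 6.7
tool_pos: [0.5224, -0.0049, 0.1765]
orientation: [-179.8, 51.7, 112.3]
force: [-0.3, -0.1, 0.0]
finger_gap: 0.0007
grip_force: 0.0
```

Run:
```python
from ik import *
log(); d,n=dn(52)
P=push(52,0,gap=.004)
delta(P-.04*d,tilt(22,AZ,52))
```

```text
[ -6.4  31.9 -34.9 118.7  67.8  79.4 -60.6] [ 0.522 -0.005  0.176] [-179.8   51.7  112.3] 6.7
q [ -6.4  31.9 -34.9 118.7  67.8  79.4 -60.6]  rotvec [ 0.001 -0.005  0.003]  shift mm [94.2 -2.1 70.9] world [  -3.2    1.6 -117.8] 6.7
```

Request:
jog_arm(targets=[[0,0,0,16,0,12,0],[0,0,0,16,0,12,0],[0,0,0,16,-1,12,0],[0,0,0,16,-1,12,0],[0,0,0,15,0,12,0],[0,0,0,15,0,11,0],[0,0,0,0,0,0,0],[0,0,0,0,0,0,0]])

```text
time: 7.5
tool_pos: [0.5215, -0.0056, 0.0609]
orientation: [179.7, 51.9, 111.6]
force: [-0.1, 0.0, 0.4]
finger_gap: 0.0003
grip_force: 0.0
```

Run:
```python
from ik import *
log(); d,n=dn(52)
delta(push(52,0,gap=.004),tilt(22,AZ,52))
ims=[]
for n_,(a,b,d_,e),m in (("top",(290,150,400,250),5),("scene",(270,150,380,250),5)):
    c=read_camera(n_); ims.append(cv2.resize(c["pixels"][b:e,a:d_],(400,364),interpolation=cv2.INTER_CUBIC))
cv2.imwrite("pics/a1.png",np.hstack(ims))
```

```text
[-10.   45.4 -30.4 118.8  76.   76.7 -73.7] [ 0.522 -0.006  0.061] [179.7  51.9 111.6] 7.5
q [-10.   45.4 -30.4 118.8  76.   76.7 -73.7]  rotvec [ 0.    -0.002 -0.005]  shift mm [ 3.5 -1.3 39.1] world [  9.5 -27.  -26.9] 7.5
```

View pics/a1.png

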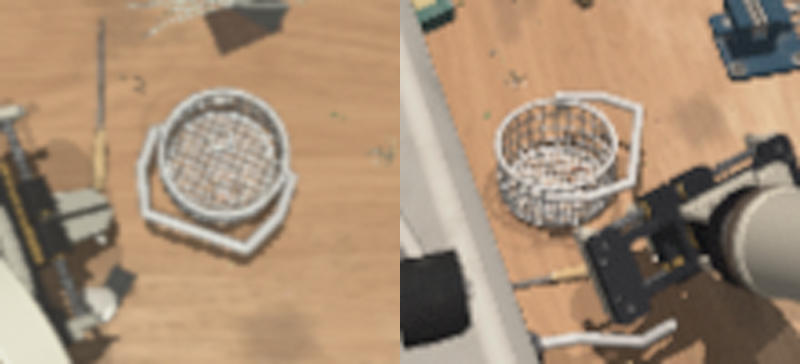

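The close view shows the closed fingertips at crop (115,210), just outside the bail's left corner at (145,212). The basket is undisturbed and the loupe at (100,300) is clear beneath the body.

Request:
jog_arm(targets=[[0,0,0,1,-1,8,0],[0,0,0,1,0,8,0],[0,0,0,1,0,8,0],[0,0,0,1,0,8,0],[0,0,0,0,0,7,0],[0,0,0,0,0,0,0],[0,0,0,0,0,0,0]])

```text
time: 8.3
tool_pos: [0.5307, -0.0307, 0.0325]
orientation: [179.7, 51.9, 111.7]
force: [-0.2, 0.1, 0.2]
finger_gap: 0.0005
grip_force: 0.0
```

Run:
```python
from ik import *
log(); print(r.observe()["force"])
R=[]; 
prev=None
for al,th in ((0,52),(10,50),(20,47),(30,44),(40,40),(50,35),(60,29),(70,22),(80,15),(90,10)):
    p=push(th,al); T=tilt(22,AZ,th)
    if prev: print(al,th,p.round(4),"rv",(prev[1].inv()*T).as_rotvec().round(3),"sh",(prev[1].inv().apply(p-prev[0])*1e3).round(1))
    prev=(p,T)
delta(push(52,0),tilt(22,AZ,52))
```

```text
[ -8.6  48.2 -28.1 119.   80.2  74.5 -75.5] [ 0.531 -0.031  0.032] [179.7  51.9 111.7] 8.3
[-0.1789155   0.11161419  0.24977441]
10 50 [ 0.5326 -0.0345  0.047 ] rv [ 0.     0.035 -0.   ] sh [-7.7  0.6 -6. ]
20 47 [ 0.5346 -0.0345  0.0565] rv [-0.     0.052  0.   ] sh [-7.8  1.9 -5.5]
30 44 [ 0.5382 -0.035   0.0654] rv [0.    0.052 0.   ] sh [-7.8  3.1 -4.8]
40 40 [ 0.5431 -0.0357  0.0737] rv [ 0.    0.07 -0.  ] sh [-7.5  4.3 -4.2]
50 35 [ 0.5491 -0.0366  0.081 ] rv [0.    0.087 0.   ] sh [-7.1  5.2 -3.6]
60 29 [ 0.5561 -0.0376  0.0872] rv [-0.     0.105  0.   ] sh [-6.5  6.1 -3.1]
70 22 [ 0.5638 -0.0388  0.0923] rv [-0.     0.122  0.   ] sh [-5.9  6.7 -2.5]
80 15 [ 0.5721 -0.0402  0.096 ] rv [-0.     0.122  0.   ] sh [-5.5  7.2 -1.8]
90 10 [ 0.5809 -0.0423  0.0978] rv [-0.     0.087  0.   ] sh [-5.5  7.4 -0.4]
q [ -8.6  48.2 -28.1 119.   80.2  74.5 -75.5]  rotvec [ 0.002 -0.001 -0.003]  shift mm [-6.4 -0.4  0.5] world [ 1.2 -4.1  4.7] 8.3
```

Request:
jog_arm(targets=[[0,0,0,-3,0,0,0],[0,0,0,-3,0,0,0],[0,0,0,-2.7,0.2,-1.8,0],[0,0,0,-2.7,0.2,-1.9,0],[0,0,0,-2.7,0.3,-1.8,0],[0,0,0,-2.8,0.6,-1.5,0],[0,0,0,-2.8,0.6,-1.5,0],[0,0,0,-2.8,0.7,-1.5,0],[0,0,0,0,0,0,0]])

```text
time: 9.2
tool_pos: [0.5358, -0.0352, 0.0571]
orientation: [179.5, 51.9, 111.7]
force: [-0.8, -0.2, 0.2]
finger_gap: 0.0003
grip_force: 0.1
```

```bash
cat > look.py <<'E'
from h import *
import sys
c=read_camera("top"); t=np.load("top0.npz"); w=pts(c)[140:240,290:400].reshape(-1,3)
o=r.observe(); print(o["tool_pos"].round(4),o["force"].round(2),o["time"])
# rim circle
m=(w[:,2]>.05)&(w[:,2]<.07)&(np.linalg.norm(w[:,:2]-[.572,-.100],axis=1)<.06); p=w[m]
for _ in range(8):
    A=np.c_[2*p[:,:2],np.ones(len(p))]; q=np.linalg.lstsq(A,(p[:,:2]**2).sum(1),rcond=None)[0]
    R=np.sqrt(q[2]+q[0]**2+q[1]**2); res=abs(np.hypot(*(p[:,:2]-q[:2]).T)-R); p=p[res<max(.003,np.percentile(res,85))]
print("rim",q[:2].round(4),R.round(4),len(p))
# bail points: right half (away from tool), in basket frame
l=Ro.from_euler('z',-YAW,degrees=True).apply(w-C)
m=(l[:,2]>.065)&(l[:,2]<.14)&(abs(l[:,1])<.065)&(l[:,1]<.03)&(abs(l[:,0])<.08)
g=l[m]
if len(g): k=np.hypot(g[:,0],g[:,2]-.054)>.05; print("bail pts",k.sum(),"alpha",np.degrees(np.median(np.arctan2(g[k,2]-.054,-g[k,0]))).round(1),np.median(g[k],0).round(4))
cv2.imwrite(f"pics/{sys.argv[1]}.png",cv2.resize(c["pixels"][140:240,290:400],(440,400),interpolation=cv2.INTER_CUBIC))
E
python3 look.py b1
```

```text
[ 0.5357 -0.0352  0.0569] [ 0.69 -0.67 -0.29] 9.25
rim [ 0.5695 -0.0989] 0.05 175
bail pts 92 alpha 24.8 [-0.0626 -0.0153  0.0824]
```

Request:
jog_arm(targets=[[0,0,0,-2.9,1,-1.1,0],[0,0,0,-2.9,1,-1.1,0],[0,0,0,-2.8,1.1,-1.1,0],[0,0,0,-2.8,1.4,-0.7,0],[0,0,0,-2.8,1.4,-0.7,0],[0,0,0,-2.9,1.5,-0.7,0],[0,0,0,-2.7,1.7,-0.2,0],[0,0,0,-2.7,1.7,-0.2,0],[0,0,0,-2.8,1.8,-0.3,0],[0,0,0,0,0,0,0]])

```text
time: 10.25
tool_pos: [0.5516, -0.0407, 0.0808]
orientation: [179.5, 51.9, 111.6]
force: [-0.5, 0.5, -0.3]
finger_gap: 0.0006
grip_force: 0.0
```

```bash
python3 look.py b2
```

```text
[ 0.5514 -0.0407  0.0806] [-0.14 -0.18 -0.88] 10.3
rim [ 0.5696 -0.0988] 0.05 161
bail pts 92 alpha 59.6 [-0.0359 -0.013   0.115 ]
```

Request:
jog_arm(targets=[[0,0,0,-2.5,2,0.2,0],[0,0,0,-2.5,2,0.2,0],[0,0,0,-2.6,2.1,0.2,0],[0,0,0,-2.3,2.2,0.6,0],[0,0,0,-2.3,2.2,0.7,0],[0,0,0,-2.3,2.2,0.7,0],[0,0,0,0,0,0,0]])

```text
time: 11.0
tool_pos: [0.5675, -0.0462, 0.0906]
orientation: [179.6, 51.9, 111.6]
force: [0.3, 0.2, 0.1]
finger_gap: 0.0004
grip_force: 0.0
```

```bash
python3 look.py b3
```

```text
[ 0.5672 -0.0461  0.0904] [ 0.5  -0.59 -0.47] 11.05
rim [ 0.5695 -0.099 ] 0.0498 160
bail pts 89 alpha 81.1 [-0.0111 -0.0109  0.1244]
```

Request:
jog_arm(targets=[[0,0,0,-1.5,2,1,0],[0,0,0,-1.5,2,1,0],[0,0,0,0,0,0,0],[0,0,0,0,0,0,0],[0,0,0,1.5,-2,-1,0],[0,0,0,3,-2,-5,0],[0,0,0,2,0,-12,0],[0,0,0,0,0,-20,0],[0,0,0,0,0,-25,0],[0,0,0,0,0,-25,0],[0,0,0,0,0,0,0]])

```text
time: 12.15
tool_pos: [0.5411, 0.0238, 0.1422]
orientation: [179.2, 51.8, 111.7]
force: [0.5, -0.7, 0.5]
finger_gap: 0.0004
grip_force: 0.0
```

```bash
python3 look.py b4
python3 - <<'E'
from ik import *
log(); delta(np.array([.545,.03,.24]),tilt(YAW,0,0))
E
```

```text
[0.541  0.0215 0.1414] [ 0.04  0.43 -0.19] 12.2
rim [ 0.5696 -0.099 ] 0.0499 166
bail pts 90 alpha 86.6 [-0.0041 -0.013   0.125 ]
[ -9.6  37.8 -33.4 115.3  69.8  80.2 -64.1] [0.541 0.021 0.141] [179.4  51.9 111.7] 12.2
q [ -9.6  37.8 -33.4 115.3  69.8  80.2 -64.1]  rotvec [0.327 0.863 0.658]  shift mm [-73.5   7.6 -65.9] world [ 4.   8.5 98.6] 12.2
```

View pics/b4.png

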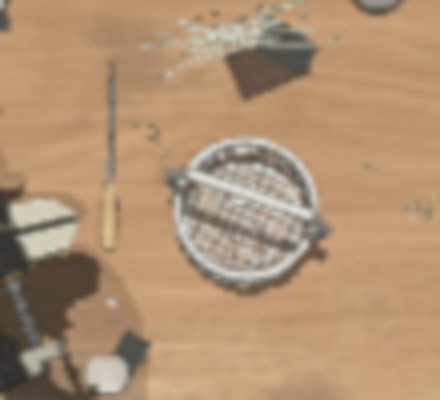

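Request:
jog_arm(targets=[[0,0,0,-25,3,-22,0.5],[0,0,0,-25,3,-22,0.5],[0,0,0,-23,2,-22,0.5],[0.036,0.096,0.073,0,0,0,0.5],[0.036,0.096,0.073,0,0,0,0.5],[0.036,0.096,0.073,0,0,0,0.5],[0.036,0.096,0.073,0,0,0,0.5],[0.036,0.096,0.073,0,0,0,0.5],[0.036,0.096,0.073,0,0,0,0.5],[0.036,0.096,0.073,0,0,0,0.5],[0.036,0.096,0.073,0,0,0,0.5],[0.039,0.095,0.074,0,0,0,0.5]])

```text
time: 13.4
tool_pos: [0.5451, 0.0269, 0.2385]
orientation: [-179.8, -0.0, 71.1]
force: [-0.1, 0.4, 0.0]
finger_gap: 0.0458
grip_force: 0.0
```

Run:
```python
from ik import *
log()
c=read_camera("top"); c2=read_camera("scene")
out=[]
for nm,k in (("top",c),("scene",c2)):
    w=pts(k).reshape(-1,3); l=Ro.from_euler('z',-YAW,degrees=True).apply(w-C)
    m=(l[:,2]>.112)&(l[:,2]<.135)&(abs(l[:,0])<.03)&(abs(l[:,1])<.045); g=w[m]
    if len(g)<10: print(nm,len(g)); continue
    m0=np.median(g,0); u,s,v=np.linalg.svd(g[:,:2]-g[:,:2].mean(0)); 
    print(nm,len(g),m0.round(4),"dir",np.degrees(np.arctan2(*(v[0]*np.sign(v[0][1]))[::-1])).round(1),"local med",np.median(l[m],0).round(4),l[m].min(0).round(3),l[m].max(0).round(3))
p=W(-.003,-.025,.19)
delta(p,tilt(YAW,0,0))
```

```text
[ 27.8  20.2 -41.1 102.7  14.6  62.8 -37.3] [0.545 0.027 0.238] [-179.8   -0.    71.1] 13.4
top 96 [ 0.5666 -0.0985  0.1255] dir 70.8 local med [-0.0039 -0.001   0.1255] [-0.008 -0.045  0.12 ] [0.001 0.044 0.131]
scene 48 [ 0.5712 -0.0852  0.1234] dir 72.7 local med [-0.0019  0.0134  0.1234] [-0.006 -0.036  0.116] [0.002 0.045 0.13 ]
q [ 28.   20.2 -40.9 102.7  14.9  62.8 -37.4]  rotvec [-0.003  0.004 -0.014]  shift mm [-130.2   60.6   48. ] world [  14.  -143.1  -47.7] 13.5
```

Request:
jog_arm(targets=[[0,0,0,-26,12,8,0.5],[0,0,0,-34,16,10,0.5],[0,0,0,-34,16,10,0.5],[0,0,0,-26,12,10,0.5],[0,0,0,-10,4.5,10,0.5],[0,0,0,0,0,0,0.5],[0,0,0,0,0,0,0.5]])

```text
time: 14.2
tool_pos: [0.5604, -0.112, 0.1906]
orientation: [-179.8, 0.1, 71.5]
force: [0.3, 0.0, -0.1]
finger_gap: 0.0458
grip_force: 0.0
```

Run:
```python
from ik import *
log()
delta(W(-.003,-.025,.103),tilt(YAW,0,0))
```

```text
[ 37.4  25.4 -36.9 102.   17.6  58.7 -24.7] [ 0.56  -0.112  0.191] [-1.798e+02  1.000e-01  7.150e+01] 14.2
q [ 37.4  25.4 -36.9 102.   17.6  58.7 -24.7]  rotvec [-0.003  0.002  0.   ]  shift mm [-9.   2.1 87.6] world [ -1.1  -9.2 -87.6] 14.2
```

Request:
jog_arm(targets=[[0,0,0,-9,2,10,0.5],[0,0,0,0,0,18,0.5],[0,0,0,0,0,18,0.5],[0,0,0,0,0,18,0.5],[0,0,0,0,0,14,0.5],[0,0,0,0,0,9,0.5],[0,0,0,0,0,0,0.3],[0,0,0,0,0,0,0.2],[0,0,0,0,0,0,0.15],[0,0,0,0,0,0,0.1],[0,0,0,0,0,0,0],[0,0,0,0,0,0,0]], squeeze=25)

```text
time: 15.4
tool_pos: [0.5597, -0.1241, 0.1044]
orientation: [-179.9, 0.1, 71.3]
force: [0.5, 0.4, 2.0]
finger_gap: 0.0071
grip_force: 25.0
```

```bash
python3 look.py c1
python3 - <<'E'
from ik import *
log(); print(r.observe()["finger_gap"],r.observe()["grip_force"],r.observe()["torque"])
E
```

```text
[ 0.5597 -0.1241  0.1044] [-0.88 -0.29  2.67] 15.45
rim [ 0.5701 -0.097 ] 0.0485 59
bail pts 17 alpha 88.1 [-0.0023  0.0219  0.1248]
[ 35.6  31.7 -33.6 105.4  22.6  49.7 -27.6] [ 0.56  -0.124  0.104] [-1.799e+02  1.000e-01  7.130e+01] 15.45
0.006992819037813674 24.99986171722412 [-0.1689505   0.19785911  0.02032412]
```

Request:
jog_arm(targets=[[0,0,0,0,0,-1,0],[0,0,0,0,0,-2,0],[0,0,0,0,0,-4,0],[0,0,0,0,0,-6,0],[0,0,0,0,0,-8,0],[0,0,0,0,0,-9,0],[0,0,0,0,0,-10,0],[0,0,0,0,0,-10,0],[0,0,0,0,0,-8,0],[0,0,0,0,0,-4,0],[0,0,0,0,0,-2,0],[0,0,0,0,0,0,0]], squeeze=40)

```text
time: 16.65
tool_pos: [0.5595, -0.1239, 0.168]
orientation: [-179.9, 0.1, 71.3]
force: [-0.3, 0.1, -2.7]
finger_gap: 0.0064
grip_force: 40.0
```

Run:
```python
from ik import *
log(); o=r.observe(); print(o["finger_gap"],o["force"],o["torque"])
ims=[]
for n_,(a,b,d_,e) in (("top",(290,140,400,240)),("scene",(270,130,380,230))):
    c=read_camera(n_); ims.append(cv2.resize(c["pixels"][b:e,a:d_],(400,364),interpolation=cv2.INTER_CUBIC))
cv2.imwrite("pics/d1.png",np.hstack(ims))
```

```text
[ 37.7  27.  -36.  102.9  18.9  56.3 -24.7] [ 0.56  -0.124  0.168] [-1.799e+02  1.000e-01  7.130e+01] 16.65
0.006381650832939567 [-0.2580879   0.07397139 -2.69449855] [-0.15317062  0.15390197 -0.03749482]
```

View pics/d1.png

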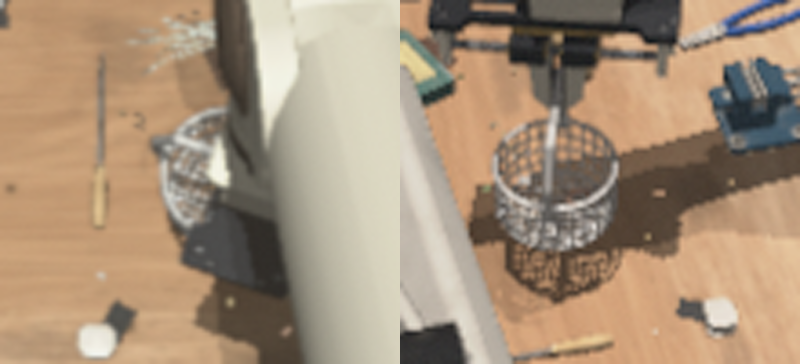

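The basket hangs level from the fingers in both views, clear of the bench, with nothing else disturbed. I'll turn it to the stand's heading and carry it to a point in front of the hook.

Request:
jog_arm(targets=[[0,0,-0.03,0,0,-1,0],[0,0,-0.05,0,0,-2,0],[0,0,-0.05,0,0,-2,0],[0,0,-0.06,0,0,-2,0],[0,0,-0.05,0,0,-2,0],[0,0,-0.04,0,0,-1,0],[0,0,0,4,-1,0,0],[0,0,0,8,-2,0,0],[0,0,0,12,-3,0,0],[0,0,0,14,-4,0,0],[0,0,0,15,-4,0,0],[0,0,0,15,-4,0,0]])

```text
time: 17.95
tool_pos: [0.5443, -0.0529, 0.1779]
orientation: [-179.8, 0.1, 87.4]
force: [0.9, -0.3, -3.5]
finger_gap: 0.0065
grip_force: 40.0
```

Request:
jog_arm(targets=[[0,0,0,15,-4,0,0],[0,0,0,15,-4,0,0],[0,0,0,15,-4,0,0],[0,0,0,15,-4,0,0],[0,0,0,15,-4,0,0],[0,0,0,15,-4,0,0],[0,0,0,15,-4,0,0],[0,0,0,15,-4,0,0],[0,0,0,15,-4,0,0],[0,0,0,15,-3,0,0],[0,0,0,14,-3,0,0],[0,0,0,12,-3,0,0]])

```text
time: 19.15
tool_pos: [0.5076, 0.1243, 0.1777]
orientation: [-179.9, 0.1, 87.4]
force: [0.3, -0.7, -3.0]
finger_gap: 0.0065
grip_force: 40.0
```

Request:
jog_arm(targets=[[0,0,0,10,-2,0,0],[0,0,0,8,-2,0,0],[0,0,0,4,-1,0,0],[0,0,0,1,0,0,0],[0,0,0,0,0,0,0],[0,0,0,0,0,0,0]])

```text
time: 19.75
tool_pos: [0.5041, 0.1453, 0.1775]
orientation: [-179.8, 0.1, 87.3]
force: [0.7, -0.4, -3.6]
finger_gap: 0.0068
grip_force: 40.0
```

```bash
cat > hk.py <<'E'
from h import *
log(); o=r.observe(); print(o["force"].round(2),o["torque"].round(3))
S=np.array([.573,.185,0]); Rs=Ro.from_euler('z',-2.6,degrees=True)
T=Rs.inv().apply(o["tool_pos"]-S); Rt=Ro.from_euler('xyz',o["orientation"],degrees=True)
print("TCP in stand mm",(T*1e3).round(1),"bar mid ~",((T+Rs.inv().apply(Rt.apply([.0276,-.001,-.0176])))*1e3).round(1))
for n in ("scene","top"):
    c=read_camera(n); w=pts(c)[130:310,200:400].reshape(-1,3); l=Rs.inv().apply(w-S)
    np.save(f"l_{n}.npy",l)
    m=(abs(l[:,1])<.012)&(l[:,2]>.145)&(l[:,2]<.19)&(l[:,0]>-.03)&(l[:,0]<.07); g=l[m]
    k=g[g[:,0]>.03]; print(n,"arm pts",len(g),"y med",np.median(g[:,1]).round(4) if len(g) else None,"xmin",g[:,0].min().round(4) if len(g) else None)
E
python3 hk.py
python3 - <<'E'
from h import *
ims=[]
for n_,(a,b,d_,e) in (("top",(215,140,325,240)),("scene",(270,200,380,300))):
    c=read_camera(n_); ims.append(cv2.resize(c["pixels"][b:e,a:d_],(400,364),interpolation=cv2.INTER_CUBIC))
cv2.imwrite("pics/e1.png",np.hstack(ims))
E
```

```text
[ 17.4  23.5 -44.8 108.9  19.9  55.8 -39.2] [0.504 0.145 0.178] [-1.798e+02  1.000e-01  8.730e+01] 19.75
[ 0.72 -0.41 -3.55] [-0.118  0.085 -0.018]
TCP in stand mm [-67.  -42.7 177.5] bar mid ~ [-67.9 -15.1 195.1]
scene arm pts 128 y med 0.0016 xmin -0.0232
top arm pts 21 y med -0.0032 xmin 0.0587
```

View pics/e1.png

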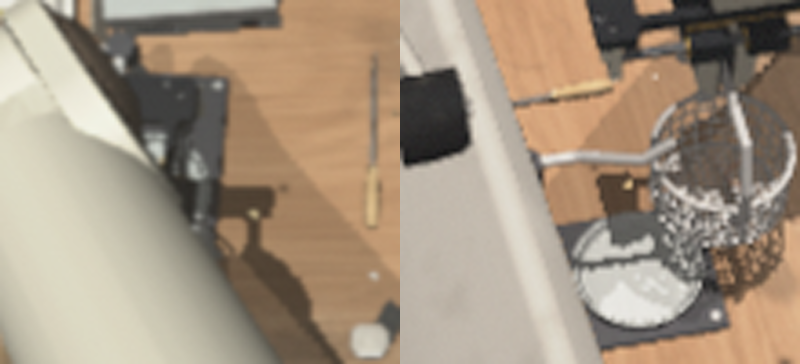

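Request:
jog_arm(targets=[[0,0,0,3,0,0,0],[0,0,0,5,1,0,0],[0,0,0,5,3,0,0],[0,0,0,2,5,0,0],[0,0,0,0,7,0,0],[0,0,0,0,8,0,0],[0,0,0,0,8,0,0],[0,0,0,0,7,0,0],[0,0,0,0,5,0,0],[0,0,0,0,3,0,0],[0,0,0,0,1,0,0],[0,0,0,0,0,0,0]])

```text
time: 21.15
tool_pos: [0.5524, 0.1589, 0.1774]
orientation: [-179.8, 0.1, 87.4]
force: [0.6, 0.0, -3.2]
finger_gap: 0.0069
grip_force: 40.0
```

```bash
cat >> hk.py <<'E'
l=np.load("l_scene.npy"); m=(l[:,2]>.14)&(l[:,2]<.215)&(abs(l[:,1])<.06)&(l[:,0]<.03)&(l[:,0]>-.05)
g=l[m]
for y in np.arange(-.06,.06,.012):
    k=g[(g[:,1]>=y)&(g[:,1]<y+.012)]
    if len(k): print(len(k),np.median(k,0).round(3),k[:,2].max().round(3))
E
python3 hk.py
```

```text
[ 14.3  28.4 -43.1 102.   22.4  58.7 -40. ] [0.552 0.159 0.177] [-1.798e+02  1.000e-01  8.740e+01] 21.15
[ 0.64  0.01 -3.18] [-0.133  0.089  0.026]
TCP in stand mm [-19.4 -27.  177.4] bar mid ~ [-20.3   0.6 194.9]
scene arm pts 122 y med 0.0019 xmin -0.0175
top arm pts 0 y med None xmin None
2 [-0.018 -0.026  0.197] 0.198
114 [-0.018 -0.015  0.199] 0.213
36 [-0.01  -0.002  0.169] 0.199
56 [-0.001  0.003  0.166] 0.201
15 [-0.017  0.02   0.197] 0.201
13 [-0.017  0.031  0.196] 0.198
25 [-0.017  0.044  0.191] 0.2
41 [-0.017  0.056  0.171] 0.187
```

Request:
jog_arm(targets=[[0,0,0,0,2,0,0],[0,0,0,0,4,0,0],[0,0,0,0,5,0,0],[0,0,0,0,5,0,0],[0,0,0,0,3,0,0],[0,0,0,0,2,0,0],[0,0,0,0,0,3,0],[0,0,0,0,0,4,0],[0,0,0,0,0,4,0],[0,0,0,0,0,3,0],[0,0,0,0,0,1,0],[0,0,0,0,0,0,0]], squeeze=25)

```text
time: 22.45
tool_pos: [0.5733, 0.1579, 0.1622]
orientation: [-179.8, 0.1, 87.4]
force: [-0.0, -0.6, -3.0]
finger_gap: 0.007
grip_force: 25.0
```

```bash
python3 hk.py
```

```text
[ 13.2  31.3 -41.9  99.9  24.1  58.3 -40.1] [0.573 0.158 0.162] [-1.798e+02  1.000e-01  8.740e+01] 22.45
[-0.04 -0.55 -2.95] [-0.2   -0.003  0.015]
TCP in stand mm [  1.5 -27.1 162.2] bar mid ~ [  0.6   0.5 179.7]
scene arm pts 143 y med 0.0012 xmin -0.023
top arm pts 0 y med None xmin None
6 [-0.001 -0.032  0.205] 0.21
125 [-0.    -0.015  0.183] 0.208
30 [ 0.005 -0.003  0.171] 0.185
59 [0.003 0.002 0.168] 0.186
13 [0.003 0.018 0.182] 0.183
15 [0.004 0.03  0.181] 0.183
21 [0.003 0.044 0.178] 0.184
31 [0.005 0.054 0.157] 0.174
```

Request:
jog_arm(targets=[[0,0,0,0,0,2,0],[0,0,0,0,0,2,0],[0,0,0,0,0,1.5,0],[0,0,0,0,0,1,0],[0,0,0,0,0,1,0],[0,0,0,0,0,0,0],[0,0,0,0,0,0,0]])

```text
time: 23.25
tool_pos: [0.5735, 0.1579, 0.1549]
orientation: [-179.9, 0.1, 87.4]
force: [-0.2, 0.0, -2.8]
finger_gap: 0.007
grip_force: 25.0
```

Request:
jog_arm(targets=[[0,0,0,0,0,0.5,0],[0,0,0,0,0,0.5,0],[0,0,0,0,0,0,0]])

```text
time: 23.55
tool_pos: [0.5734, 0.1578, 0.1538]
orientation: [-179.8, 0.1, 87.4]
force: [-0.1, 0.1, -2.4]
finger_gap: 0.0068
grip_force: 25.0
```

Request:
jog_arm(targets=[[0,0,0,0,0,0.5,0],[0,0,0,0,0,0.5,0],[0,0,0,0,0,0,0]])

```text
time: 23.85
tool_pos: [0.5734, 0.1578, 0.1528]
orientation: [-179.8, 0.1, 87.4]
force: [-0.4, -0.7, -2.0]
finger_gap: 0.0072
grip_force: 25.0
```

Request:
jog_arm(targets=[[0,0,0,0,0,0.5,0],[0,0,0,0,0,0,0]])

```text
time: 24.05
tool_pos: [0.5734, 0.1578, 0.1523]
orientation: [-179.8, 0.1, 87.4]
force: [-0.4, 0.0, -3.8]
finger_gap: 0.0072
grip_force: 25.0
```

Request:
jog_arm(targets=[[0,0,0,0,0,0.5,0],[0,0,0,0,0,0,0]])

```text
time: 24.25
tool_pos: [0.5734, 0.1578, 0.1518]
orientation: [-179.8, 0.1, 87.4]
force: [0.0, -0.7, -2.4]
finger_gap: 0.0064
grip_force: 25.0
```

Request:
jog_arm(targets=[[0,0,0,0,0,0.5,0],[0,0,0,0,0,0,0]])

```text
time: 24.45
tool_pos: [0.5734, 0.1578, 0.1513]
orientation: [-179.8, 0.1, 87.4]
force: [-0.2, 0.5, -2.5]
finger_gap: 0.0074
grip_force: 25.0
```

Run:
```python
from h import *
for i in range(6):
    o=r.observe(); print(o["force"].round(2),o["torque"].round(3)); read_camera("scene")
```

```text
[-0.19  0.46 -2.48] [-0.238  0.061 -0.035]
[-0.34 -0.25 -3.01] [-0.186  0.064 -0.026]
[ 0.26  1.1  -3.29] [-0.102  0.033 -0.005]
[-0.19  0.41 -2.97] [-0.187  0.026 -0.052]
[-0.53  0.04 -2.34] [-0.162  0.089  0.007]
[-1.18  0.87 -2.94] [-0.139  0.062 -0.015]
```

Request:
jog_arm(targets=[[0,0,0,0,0,0.5,0],[0,0,0,0,0,0,0]])

```text
time: 24.95
tool_pos: [0.5734, 0.1578, 0.1508]
orientation: [-179.8, 0.1, 87.4]
force: [0.6, -0.1, -2.8]
finger_gap: 0.0068
grip_force: 25.0
```

Request:
jog_arm(targets=[[0,0,0,0,0,0.5,0],[0,0,0,0,0,0,0]])

```text
time: 25.15
tool_pos: [0.5734, 0.1578, 0.1503]
orientation: [-179.8, 0.1, 87.4]
force: [-0.3, -0.3, -2.9]
finger_gap: 0.0068
grip_force: 25.0
```

```bash
cat > av.py <<'E'
from h import *
F=[];T=[]
for i in range(6):
    o=r.observe(); F.append(o["force"]);T.append(o["torque"]); read_camera("scene")
print(np.mean(F,0).round(2),np.mean(T,0).round(3),o["tool_pos"].round(4),o["time"])
E
python3 av.py
```

```text
[-0.04 -0.13 -2.9 ] [-0.165  0.071 -0.02 ] [0.5735 0.1579 0.1504] 25.4
```

Request:
jog_arm(targets=[[0,0,0,0,0,0.5,0],[0,0,0,0,0,0,0]])

```text
time: 25.65
tool_pos: [0.5734, 0.1578, 0.1498]
orientation: [-179.8, 0.1, 87.4]
force: [0.0, 0.1, -2.8]
finger_gap: 0.0069
grip_force: 25.0
```

Request:
jog_arm(targets=[[0,0,0,0,0,0.5,0],[0,0,0,0,0,0,0]])

```text
time: 25.85
tool_pos: [0.5735, 0.1578, 0.1494]
orientation: [-179.9, 0.1, 87.4]
force: [-0.6, 0.0, -1.8]
finger_gap: 0.007
grip_force: 25.0
```

```bash
python3 av.py; python3 hk.py | tail -8
```

```text
[-0.25 -0.06 -2.18] [-0.179  0.098 -0.008] [0.5735 0.1579 0.1494] 26.1
8 [-0.001 -0.03   0.194] 0.204
121 [ 0.    -0.015  0.172] 0.213
33 [ 0.004 -0.003  0.168] 0.184
56 [0.003 0.003 0.166] 0.174
12 [0.005 0.019 0.169] 0.173
15 [0.003 0.031 0.168] 0.172
24 [0.004 0.044 0.165] 0.173
23 [0.004 0.052 0.152] 0.163
```

Request:
jog_arm(targets=[[0,0,0,0,0,0.3,0],[0,0,0,0,0,0,0]])

```text
time: 26.45
tool_pos: [0.5735, 0.1578, 0.1492]
orientation: [-179.9, 0.1, 87.4]
force: [-0.2, 0.2, -1.8]
finger_gap: 0.007
grip_force: 25.0
```

```bash
python3 av.py
```

```text
[-0.36 -0.39 -1.51] [-0.182  0.065  0.001] [0.5735 0.1578 0.1492] 26.7
```

Request:
jog_arm(targets=[[0,0,0,0,0,0.3,0],[0,0,0,0,0,0,0]])

```text
time: 26.95
tool_pos: [0.5735, 0.1578, 0.1489]
orientation: [-179.9, 0.1, 87.4]
force: [-0.2, -0.8, -0.6]
finger_gap: 0.0073
grip_force: 25.0
```

```bash
python3 av.py
```

```text
[-0.24 -0.66 -0.31] [-0.228  0.101  0.012] [0.5735 0.1578 0.1489] 27.2
```

Request:
jog_arm(targets=[[0,0,0,0,0,0.1,0],[0,0,0,0,0,0,0],[0,0,0,0,0,0,0],[0,0,0,0,0,0,0]], squeeze=4)

```text
time: 27.65
tool_pos: [0.5736, 0.1578, 0.1488]
orientation: [-179.9, 0.1, 87.4]
force: [0.3, -0.3, 0.3]
finger_gap: 0.0078
grip_force: 4.0
```

```bash
python3 av.py
```

```text
[0.37 0.03 0.26] [-0.176 -0.031  0.002] [0.5736 0.1579 0.1488] 27.9
```

Request:
jog_arm(targets=[[0,0,0,0,0,0,0.09],[0,0,0,0,0,0,0.1],[0,0,0,0,0,0,0.12],[0,0,0,0,0,0,0.15],[0,0,0,0,0,0,0.2],[0,0,0,0,0,0,0.3],[0,0,0,0,0,0,0.4],[0,0,0,0,0,0,0.4]])

```text
time: 28.75
tool_pos: [0.5735, 0.1578, 0.1487]
orientation: [-179.9, 0.1, 87.4]
force: [0.8, 0.3, 0.5]
finger_gap: 0.0352
grip_force: 0.0
```

```bash
python3 hk.py
```

```text
[ 12.8  32.2 -41.3 100.5  24.9  57.  -40.7] [0.573 0.158 0.149] [-1.799e+02  1.000e-01  8.740e+01] 28.75
[0.77 0.25 0.46] [-0.111  0.031 -0.034]
TCP in stand mm [  1.7 -27.1 148.7] bar mid ~ [  0.7   0.5 166.3]
scene arm pts 143 y med 0.0015 xmin -0.0235
top arm pts 0 y med None xmin None
2 [ 0.007 -0.049  0.146] 0.147
3 [ 0.003 -0.037  0.168] 0.168
26 [-0.014 -0.03   0.17 ] 0.21
98 [-0.016 -0.015  0.17 ] 0.198
34 [ 0.003 -0.002  0.168] 0.171
53 [0.005 0.002 0.167] 0.176
12 [0.005 0.018 0.169] 0.171
14 [0.004 0.03  0.168] 0.174
24 [0.005 0.045 0.165] 0.17
20 [0.004 0.052 0.15 ] 0.16
```

Hung. I'll raise the fingers straight up, look once, then hand in.

Request:
jog_arm(targets=[[0,0,0,0,0,-3,0.4],[0,0,0,0,0,-8,0.4],[0,0,0,0,0,-15,0.4],[0,0,0,0,0,-25,0.4],[0,0,0,0,0,-30,0.4],[0,0,0,0,0,-20,0.4],[0,0,0,-30,0,-10,0.4],[0,0,0,-40,0,0,0.4],[0,0,0,-40,0,0,0.4],[0,0,0,-40,0,0,0.4],[0,0,0,0,0,0,0.4],[0,0,0,0,0,0,0.4]])

```text
time: 30.05
tool_pos: [0.5672, 0.0069, 0.2612]
orientation: [-179.9, 0.1, 87.2]
force: [-0.1, 0.7, 1.3]
finger_gap: 0.0368
grip_force: 0.0
```

```bash
python3 hk.py
python3 - <<'E'
from h import *
ims=[]
for n_,(a,b,d_,e) in (("top",(215,140,325,240)),("scene",(270,200,380,300))):
    c=read_camera(n_); ims.append(cv2.resize(c["pixels"][b:e,a:d_],(400,364),interpolation=cv2.INTER_CUBIC))
cv2.imwrite("pics/f1.png",np.hstack(ims))
E
```

```text
[ 31.   21.8 -43.8  98.3  16.4  66.6 -20.2] [0.567 0.007 0.261] [-1.799e+02  1.000e-01  8.720e+01] 30.05
[-0.12  0.7   1.27] [-0.035  0.07   0.035]
TCP in stand mm [   2.3 -178.2  261.2] bar mid ~ [   1.4 -150.5  278.7]
scene arm pts 145 y med 0.0013 xmin -0.023
top arm pts 138 y med -0.0018 xmin -0.024
3 [ 0.008 -0.05   0.148] 0.151
8 [ 0.006 -0.041  0.168] 0.17
14 [ 0.004 -0.03   0.17 ] 0.171
12 [ 0.005 -0.017  0.169] 0.173
31 [ 0.004 -0.003  0.168] 0.173
58 [0.004 0.003 0.167] 0.174
13 [0.004 0.019 0.169] 0.171
13 [0.004 0.031 0.168] 0.171
24 [0.004 0.044 0.167] 0.171
23 [0.004 0.053 0.151] 0.163
```

View pics/f1.png

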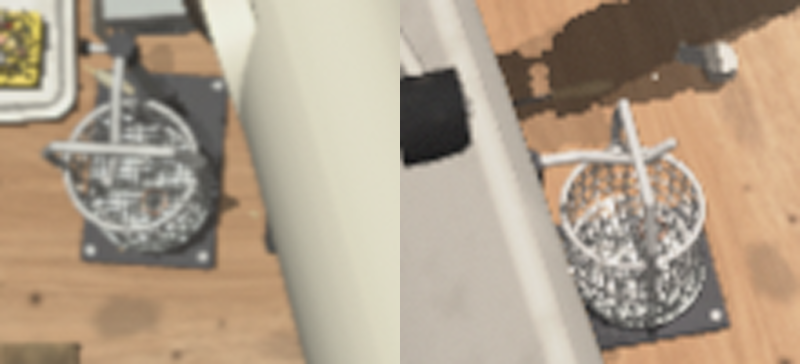

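The basket hangs level. Its bar lies across the hook's seat (top crop (118,150), scene crop (635,155)), and the arm is well clear.

```bash
python3 -c "
from station import ticket
print(ticket.sign_off())"
```

```text
the job is handed in; nothing more can be done
None
```

The basket hangs level and still by its bail on the hook, let down gently with the gripper clear; the job was handed in at about 30 s, with no verdict returned. I did not check the rings separately in the last pictures, but the basket stayed level throughout.

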